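# Clip the dipper measure onto the eye of the hanging stand

### The job

Pick up the steel dipper measure and clip its snap hook onto the cross bar of the stand's eye, pressing steadily but gently until the gate gives way, passes the bar and springs shut. Then tug it upwards gently, so that the shut gate pulls against the bar, lower it again and leave it hanging free on the eye. Do not strain the stand, and leave the two ramekins and the glass dish where they are.

Things in the scene. Friction and masses are not known exactly. Their poses are not given: they have to be found in the camera images.
- dipper: Steel dipper measure, 215 mm tall, about 0.2 kg, upright. Origin: centre of the cup's underside; z up, x from handle to hook opening. Cup 60 mm across, 40 mm tall. A 6 mm handle rises at x = -31 mm to z = 95, slants to x = -14 at z = 130 and becomes the spine of a snap hook in the x-z plane. From cup rim (z = 40) to nose end (z = 136) its +x side is open: a bar can come in from +x.
- tab (a point): Centre of the wooden grip tab on top of the dipper, above the hook: 26 mm in the dipper's x, 12 mm in y, 26 mm tall, at dipper z = 202 mm. Below it, z = 184 to 189, is a round steel press collar 40 mm across. Pinch the tab across y, fingertips just above the collar so that they press on it when pushing down.
- bow (a point): Underside of the hook's bow, at x = 0, z = 170 mm in the dipper. The hook is an upside-down U, 6 mm thick in y, open below: spine's inner face at x = -11 mm, nose's inner face at x = +8.5 mm, nose 6 mm thick with its end at z = 136 mm. The bar must lie within about 4 mm of x = 0 to enter. The measure hangs with the bar seated here.
- gate: Sprung gate of the hook: 4 mm pin, 19 mm long. Origin: pivot (dipper x = -11.5, z = 142 mm), x axis along the pin. Shut: x parallel to the dipper's x; swings only up and in, to 1.5 rad. A bar opens it at 4 to 7 N, easing as it swings; 20 to 26 mm after first touch the bar is past and it snaps shut, the force gone; at about 30 mm the bow sits hard. Pulled up 18 mm from there, the gate holds.
- stand: Fixed steel stand; origin on the counter below the middle of the eye's cross bar. Base 10 mm thick, x = -20 to 150, 120 mm wide; 14 mm post at x = 110, 235 mm high. A 10 mm arm from a clamp on the post runs to -x to the eye: upright closed loop of 8 mm bar in the plane x = 0, cross bar along y on top, 46 mm free length, hole 36 mm high, 52 mm tall in all. Load it with 25 N at most.
- eye_mid (a point): Middle of the cross bar, 220 mm up: its top IF the clamp stood at mid height. The clamp was set by hand and is not reported: the real bar's top is anywhere from 212 to 228 mm above the counter, right above or below this point; find it by touch. Bring the hook in from the stand's -x side, both x axes alike, cup below the loop and hook above the bar, then push down.
- ramekin_a: White ceramic ramekin, 84 mm across, 48 mm tall, bystander. Origin: centre of its underside.
- ramekin_b: A second, equal ramekin, bystander. Origin: centre of its underside.
- dish: Glass dish, 130 mm across, 45 mm tall, bystander. Origin: centre of its underside.
There are look-alikes about, which are no part of the job. Of the things that look like the dipper, take the one that is farthest to the robot's right at the start.

How it is judged:
On the way, in this order (a step that is already met when the one before it is completed fails the run):
1. the cross bar presses the gate open (angle between the x axis of gate and the x axis of dipper, either way round above 0.7 rad and contact force between gate and stand above 0.5 N), for 0.02 s.
2. the gate has passed the bar and sprung shut, with the hook over the cross bar (angle between the x axis of gate and the x axis of dipper, either way round below 0.12 rad and contact force between gate and stand below 0.3 N and horizontal distance between dipper and eye_mid below 0.02 m and z of dipper in the frame of eye_mid below -0.152 m), for 0.1 s.
3. tugged upwards: the shut gate pulls against the bar with more than 2 N (contact force between gate and stand above 2 N and angle between the x axis of gate and the x axis of dipper, either way round below 0.25 rad and horizontal distance between dipper and eye_mid below 0.03 m), for 0.1 s.
At the end, for the whole second after the job is handed in: The dipper hangs by its hook's bow from the cross bar of the eye, cup clear of the counter: gate shut (within 0.12 rad) and not loaded, origin within 35 mm sideways of the bar's middle and 155 to 185 mm below site eye_mid, within 0.2 rad of upright, slower than 0.05 m/s (angle between the x axis of gate and the x axis of dipper, either way round below 0.12 rad and contact force between dipper and stand above 0.5 N and contact force between gate and stand below 0.3 N and horizontal distance between dipper and eye_mid below 0.035 m and z of dipper in the frame of eye_mid between -0.185 and -0.155 m and angle between dipper's own z axis and vertical below 0.2 rad and linear speed of dipper below 0.05 m/s); the robot touches nothing.
It fails at once if the stand is loaded with more than 25 N by the dipper (contact force between dipper and stand above 25 N).
It fails at once if the robot pushes the stand with more than 10 N (contact force between the arm and stand above 10 N).
It fails at once if the fingers push the stand with more than 10 N (contact force between the fingers and stand above 10 N).
It fails at once if a ramekin or the dish is moved by more than 20 mm (distance of any of ramekin_a, ramekin_b, dish from where it was at the start of the episode above 0.02 m).
It also fails if it takes over 72 s, if anything falls off the work surface, if the arm or the gripper's body presses on something with over 40 N, if the wrist force passes 120 N, or if a joint passes its speed limit or range.

### The arm

A 6-joint arm with a two-finger parallel gripper is mounted at the origin on the work surface. World frame = base frame: x ahead of the robot, y to its left, z up, the work surface at z = 0. Lengths are in m, angles in rad, forces in N, time in s.
With the tool pointing down it reaches from about 0.35 to 0.975 m from the base axis. Payload 4.9 kg.
Tool frame: the origin (TCP) lies at the very end of the fingers, on their centre line; the grasp point (between the pads) lies 19 mm behind it (ctrl.grip_point_offset is the distance from the TCP to the grasp point, in m); z points along the fingers, y is the line along which they close (so a half turn about z gives the same grasp; the last joint's range is limited). The gripper opens to 85 mm and grips with 20 to 120 N. Pads are 22 mm wide; open, the fingers measure 114 mm over their backs; the gripper's body (76 mm by 85 mm) begins 54 mm behind the grasp point. The pads swing forward as they close: fully open they stand 13 mm farther back than shut.
Start: joints at [1.096, 0.053, 1.613, -0, 1.476, -0.119], TCP at [0.218, 0.586, 0.231] pointing down, gripper open.
Joint ranges: [-3.01, 3.01], [-1.01, 2.22], [0.06, 2.58], [-1.02, 4.17], [0.09, 2.62], [-3.14, 3.14]. Speed limits (rad/s): [2.57, 2.57, 3.14, 3.14, 3.14, 3.14].

### API

Orientations are given as a rotation vector (axis times angle).
In Python, from station import ctrl gives the robot as it stands.
- The arm moves only by the tool send_rows, never from a script. Its argument "rows" is a list of rows, each a list of 3 entries, a list of its own where there are three numbers: the finger opening in cm, from 0 to 8.54, then the shift along the tool's x, y, z in cm, then the turn about the tool's z in degrees. A call has 1 to 10 rows; each row shifts and turns the commanded pose from where the row before left it, along the tool's axes as they then stand; what a row does not reach is not made up. A row lasts 1/8 s, in which the tool goes at most 62.5 mm and 10.7 degrees, less where a joint would pass 70% of its speed; a pose out of reach is approached as far as the arm can. A call with a gripper value outside its range is refused whole. The fingers move at their own pace and stop on an object; "newtons" is the grip in N (left out, the last holds). Time passes only in rows, so rows that do not move let the fingers close. It gives the time, the measured TCP pose, the force, the opening and the grip force at its end, in the units of the state.
- ctrl.get_obs(): the state, without advancing time (a new reading comes with each control period).
- ctrl.get_image(name): name is "scene" or "top"; returns a dict with "frame" (384x512x3 uint8, red, green, blue), "range_z" (384x512 float32, m along the optical axis (not along the pixel's ray), 0 where there is no reading), "fx", "fy", "cx", "cy" (pixels), "k1" (the pictures are not rectified: a ray, as slopes to the right and down, at radius r is drawn at 1 + k1 r^2 times it, then the intrinsics apply), "cam_to_world" (4x4, takes a point from camera to world coordinates). Camera axes: x right, y down, z forward; pixel columns grow to the right and rows downward; lengths in m; the calibration is good to about 2 mm. A picture is of the moment at which its call begins.
- ctrl.finish_job(): hands the job in; it is judged then, once.
The state is a dict: "t": time; "q": joint angles; "dq": joint speeds; "effort": joint torques, N m; "tool_pos": TCP position; "tool_rot": TCP orientation; "contact_force": force on the tool from outside, world axes, zero at the start; "wrist_torque": the same for the moment, N m; "opening": finger opening in m; "grip_force": force on a finger pad.
Only numpy, scipy, OpenCV 4.12 (cv2) and the standard library are available. Lean on these libraries where they do the work, as an engineer would, in place of code of your own. Each camera call takes 0.05 s, during which the arm holds its last target. There are 200 camera calls.

## Working session

There is one attempt and no reset: what is moved stays moved. The work goes in short steps, Python scripts to look and compute and a tool call to move; the robot and the scene stay as the last step left them, time stands still between calls to the robot, and variables do not carry over. Pictures are saved under pics/ and viewed, at most 10 in all, crops included, and the job is handed in when it is done.

Besides the shell and the picture viewer there is one more tool, called by a JSON object that holds its "method" and its "body". send_rows: Moves the arm, as the interface text tells. Its arguments: {"type":"object","properties":{"rows":{"type":"array","items":{"type":"array"}},"newtons":{"type":"number"}},"required":["rows"]}

```bash
mkdir -p pics; ls; cat > h.py <<'E'
import numpy as np, cv2
from station import ctrl
def grab(n):
    return ctrl.get_image(n)
def cloud(im):
    h,w=im['range_z'].shape
    v,u=np.mgrid[0:h,0:w].astype(float)
    K=np.array([[im['fx'],0,im['cx']],[0,im['fy'],im['cy']],[0,0,1.]])
    xd=(u-im['cx'])/im['fx'];yd=(v-im['cy'])/im['fy']
    x,y=xd.copy(),yd.copy()
    for _ in range(8):
        f=1+im['k1']*(x*x+y*y);x=xd/f;y=yd/f
    Z=im['range_z'];P=np.stack([x*Z,y*Z,Z],-1)
    T=np.array(im['cam_to_world'])
    W=P@T[:3,:3].T+T[:3,3]
    W[Z<=0]=np.nan
    D=np.stack([x,y,np.ones_like(x)],-1)@T[:3,:3].T
    return W,D,T[:3,3]
E
python3 - <<'E'
from h import *
o=ctrl.get_obs();print({k:np.round(v,3) for k,v in o.items()})
a=[]
for n in('scene','top'):
    im=grab(n);np.save(n+'.npy',im,allow_pickle=True)
    cv2.imwrite(f'pics/{n}0.png',cv2.resize(im['frame'][:,:,::-1],(800,600),interpolation=cv2.INTER_CUBIC))
    print(n,np.round(im['cam_to_world'],3).tolist(),im['fx'],im['k1'])
E
```

```text
pics
{'t': np.float64(0.0), 'q': array([ 1.096,  0.053,  1.614, -0.   ,  1.476, -0.119]), 'dq': array([ 0.   ,  0.002, -0.001,  0.001,  0.   , -0.001]), 'effort': array([ 0.0000e+00, -3.9371e+01, -3.7017e+01, -0.0000e+00,  7.0000e-03,
       -0.0000e+00]), 'tool_pos': array([0.217, 0.585, 0.23 ]), 'tool_rot': array([-5.560e-01, -3.091e+00,  3.000e-03]), 'contact_force': array([ 0.091, -0.017, -0.482]), 'wrist_torque': array([-0.043, -0.059,  0.029]), 'grip_force': np.float64(0.0), 'opening': np.float64(0.086)}
scene [[-0.067, 0.861, -0.505, 1.111], [0.998, 0.051, -0.047, 0.051], [-0.015, -0.507, -0.862, 1.022], [0.0, 0.0, 0.0, 1.0]] 365.9156548500971 -0.021857713104265125
top [[0.003, -0.993, 0.115, 0.494], [-1.0, -0.003, -0.001, 0.005], [0.001, -0.115, -0.993, 1.132], [0.0, 0.0, 0.0, 1.0]] 351.97423676454997 -0.029144893649494564
```

View pics/scene0.png

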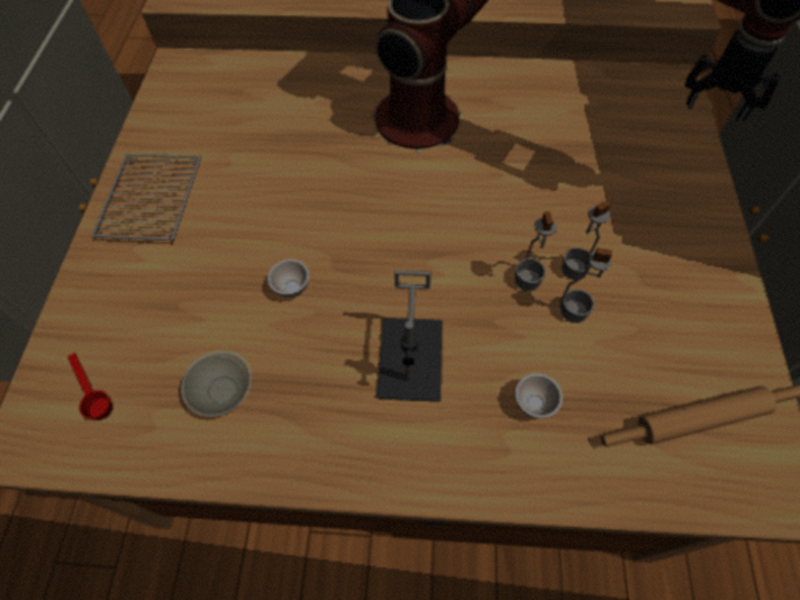

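View pics/top0.png

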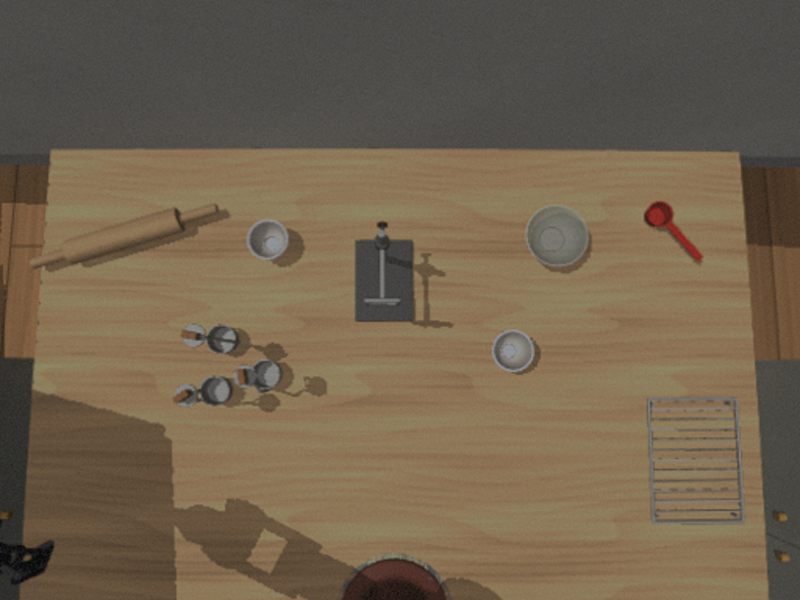

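The look-alikes are dippers with cups at top-view pixels (267,375), (223,340) and (216,390), and scene-view pixels (529,275), (577,264) and (577,305). In the top view image right is the robot's right, so my candidate is the one at top (267,375), tab (246,377); in the scene view that is cup (529,275), tab (545,222). The stand's bar is at top (382,301) and scene (412,273).

```bash
cat > m.py <<'E'
from h import *
for n in('top','scene'):
    im=np.load(n+'.npy',allow_pickle=True).item()
    W,D,c=cloud(im)
    hsv=cv2.cvtColor(im['frame'],cv2.COLOR_RGB2HSV)
    z=W[...,2]
    reg=(W[...,0]>.3)&(W[...,0]<.75)&(W[...,1]>.1)&(W[...,1]<.5)
    for nm,m in(('high',reg&(z>.18)&(z<.23)),('tab',reg&(z>.19)&(z<.23)&(hsv[...,1]>100)),('cuprim',reg&(z>.03)&(z<.06)),('bottom',reg&(z>.0)&(z<.015)&(hsv[...,1]<60))):
        k,l,s,ce=cv2.connectedComponentsWithStats(m.astype(np.uint8))
        for i in range(1,k):
            if s[i,4]>=15:
                p=W[l==i]; r=cv2.minAreaRect((p[:,:2]*1000).astype(np.float32))
                print(n,nm,s[i,4],'px',np.round(ce[i],1),'mean',np.round(p.mean(0),4),'zr',np.round(np.percentile(p[:,2],[5,95]),3),'rect',np.round(r[0]),np.round(r[1]),round(r[2]))
    st=(W[...,0]>.45)&(W[...,0]<.85)&(abs(W[...,1])<.12)
    for nm,m in(('arm',st&(z>.15)&(z<.28)),('base',st&(z>.004)&(z<.016)&(hsv[...,1]<70)&(hsv[...,2]<110))):
        k,l,s,ce=cv2.connectedComponentsWithStats(m.astype(np.uint8))
        for i in range(1,k):
            if s[i,4]>=15:
                p=W[l==i]; r=cv2.minAreaRect((p[:,:2]*1000).astype(np.float32))
                print(n,nm,s[i,4],np.round(ce[i],1),np.round(p.mean(0),4),np.round(np.percentile(p[:,2],[2,50,98]),3),'rect',np.round(r[0]),np.round(r[1]),round(r[2]))
E
python3 m.py
python3 - <<'E'
from h import *
a=np.load('top.npy',allow_pickle=True).item()['frame'][195:270,100:200]
b=np.load('scene.npy',allow_pickle=True).item()['frame'][125:210,310:400]
a=cv2.resize(a,(400,300),interpolation=cv2.INTER_CUBIC);b=cv2.resize(b,(318,300),interpolation=cv2.INTER_CUBIC)
cv2.imwrite('pics/crop.png',np.clip(np.hstack([a,b])[:,:,::-1]*1.5,0,255).astype(np.uint8))
E
```

```text
top high 175 px [123.9 214.3] mean [0.5375 0.3427 0.1946] zr [0.185 0.214] rect [537. 345.] [39. 35.] 90
top high 166 px [156.4 240.2] mean [0.4695 0.2533 0.1944] zr [0.184 0.214] rect [470. 255.] [35. 37.] 89
top high 185 px [118.8 253. ] mean [0.4355 0.3516 0.1954] zr [0.185 0.214] rect [436. 353.] [38. 36.] 25
top tab 42 px [120.9 214. ] mean [0.5374 0.3441 0.2127] zr [0.21  0.215] rect [538. 345.] [27.  9.] 81
top tab 43 px [154.4 240.6] mean [0.4689 0.2541 0.2113] zr [0.202 0.215] rect [469. 255.] [23. 10.] 10
top tab 48 px [115.7 253.4] mean [0.4356 0.3536 0.2121] zr [0.208 0.216] rect [435. 355.] [11. 27.] 35
top cuprim 103 px [168.1 158.2] mean [0.7219 0.2648 0.0433] zr [0.034 0.048] rect [724. 257.] [80. 49.] 90
top cuprim 44 px [142.6 212.5] mean [0.5506 0.3406 0.0382] zr [0.031 0.048] rect [551. 339.] [60. 30.] 70
top cuprim 35 px [138.4 222.7] mean [0.519  0.353  0.0368] zr [0.032 0.041] rect [519. 350.] [53. 21.] 73
top cuprim 55 px [171.1 238.3] mean [0.4716 0.2495 0.0375] zr [0.032 0.041] rect [469. 251.] [63. 47.] 18
top cuprim 86 px [135.9 250.5] mean [0.4339 0.3572 
[... 1794 characters left out ...]
 0.2613 0.0419] zr [0.031 0.049] rect [723. 256.] [81. 51.] 89
scene bottom 94 px [368.5 167.5] mean [0.4215 0.3591 0.0063] zr [0.001 0.014] rect [424. 359.] [40. 29.] 44
scene bottom 106 px [338.2 174.8] mean [0.4557 0.2581 0.0058] zr [0.001 0.013] rect [458. 259.] [47. 30.] 62
scene bottom 119 px [368.9 195.1] mean [0.5264 0.3517 0.0057] zr [0.001 0.013] rect [528. 350.] [35. 39.] 6
scene bottom 181 px [342.2 255.4] mean [0.7332 0.2568 0.0086] zr [0.003 0.015] rect [732. 257.] [49. 34.] 88
scene arm 450 [262. 200.] [0.6595 0.0208 0.1857] [0.161 0.177 0.236] rect [668.  23.] [151.  60.] 3
scene base 1690 [262.5 230.9] [0.67   0.0226 0.0096] [0.006 0.01  0.014] rect [663.  22.] [169. 116.] 1
```

View pics/crop.png

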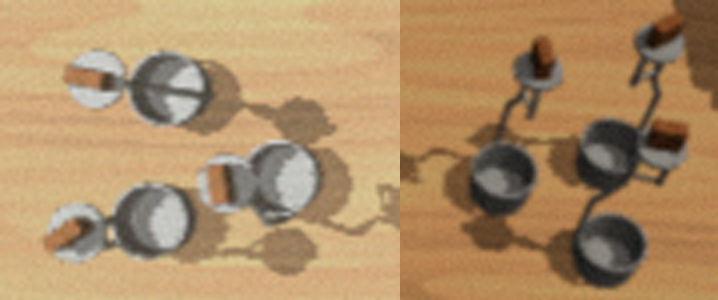

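The crop confirms it: target tab at crop (218,184) on the left panel, with its handle on the robot side (−x), so the dipper's x points about +8° from world x. Tab measures (0.470, 0.2535), top z 0.215, as it should. Next, the bar and the tool axes.

```bash
python3 - <<'E'
from h import *
from scipy.spatial.transform import Rotation as R
o=ctrl.get_obs();M=R.from_rotvec(o['tool_rot']).as_matrix();print('tool axes\n',np.round(M,3))
for n in('top','scene'):
    im=np.load(n+'.npy',allow_pickle=True).item();W,D,c=cloud(im);z=W[...,2]
    m=(W[...,0]>.57)&(W[...,0]<.625)&(abs(W[...,1]-.022)<.06)&(z>.14)
    p=W[m];print(n,m.sum(),'z pct',np.round(np.percentile(p[:,2],[5,25,50,75,95]),3))
    b=p[p[:,2]>np.percentile(p[:,2],95)-.012]
    print(' bar',len(b),np.round(b.mean(0),4),np.round(b.min(0),3),np.round(b.max(0),3),'yaw',np.degrees(np.polyfit(b[:,1],b[:,0],1)[0]))
    m=(W[...,0]>.625)&(W[...,0]<.69)&(abs(W[...,1]-.022)<.02)&(z>.14);a=W[m];print(' arm',np.round(a.mean(0),4),'yaw',np.degrees(np.polyfit(a[:,0],a[:,1],1)[0]))
    hsv=cv2.cvtColor(im['frame'],cv2.COLOR_RGB2HSV)
    m=(abs(W[...,0]-.47)<.03)&(abs(W[...,1]-.2535)<.03)&(z>.196)&(hsv[...,1]>100);t=W[m][:,:2]
    u,s,v=np.linalg.svd(t-t.mean(0));print(' tab yaw',np.degrees(np.arctan2(v[0,1],v[0,0])),t.mean(0))
E
```

```text
tool axes
 [[-0.937  0.348 -0.001]
 [ 0.348  0.937 -0.002]
 [ 0.    -0.002 -1.   ]]
top 129 z pct [0.164 0.168 0.209 0.212 0.214]
 bar 69 [0.5965 0.022  0.2115] [ 0.594 -0.007  0.208] [0.6   0.051 0.215] yaw -0.15263539863095354
 arm [0.6554 0.0227 0.1682] yaw 1.6602753127443983
 tab yaw -170.64973473362625 [0.46876241 0.25418631]
scene 193 z pct [0.166 0.169 0.184 0.211 0.214]
 bar 77 [0.5988 0.0203 0.2112] [ 0.592 -0.009  0.202] [0.602 0.049 0.217] yaw 0.10473085357880821
 arm [0.6451 0.0211 0.1695] yaw 1.2947296168509235
 tab yaw 10.490982209651998 [0.47173011 0.25334598]
```

{"method": "send_rows", "body": {"rows": [[5,[0,0,-1],-9.8],[5,[0,0,-1],-9.8],[5,[0,0,-1],-9.8],[5,[-2.2,-4,0],0],[5,[-2.2,-4,0],0],[5,[-2.2,-4,0],0],[5,[-2.2,-4,0],0],[5,[-2.2,-4,0],0],[5,[-2.2,-4,0],0],[5,[0,0,0],0]], "newtons": 50}}

```text
t: 1.35
tool_pos: [0.3869, 0.3675, 0.2608]
tool_rot: [0.24, -3.132, 0.001]
contact_force: [-0.4, 1.0, 0.1]
opening: 0.0496
grip_force: 0.0
```

```bash
cat > rel.py <<'E'
import sys
from h import *
from scipy.spatial.transform import Rotation as R
o=ctrl.get_obs();M=R.from_rotvec(o['tool_rot']).as_matrix()
print('t',round(float(o['t']),2),'tcp',np.round(o['tool_pos'],4),'yaw y',round(np.degrees(np.arctan2(M[1,1],M[0,1])),2),'tilt',np.round(M[:2,2],4),'F',np.round(o['contact_force'],2),'T',np.round(o['wrist_torque'],2),'open',round(float(o['opening']),4),'grip',round(float(o['grip_force']),1))
if len(sys.argv)>3: print('shift cm',np.round(100*M.T@(np.array(list(map(float,sys.argv[1:4])))-o['tool_pos']),2))
E
python3 rel.py 0.470 0.2537 0.26
```

```text
t 1.35 tcp [0.3869 0.3675 0.2608] yaw y 98.77 tilt [-0.0004 -0.0007] F [-0.35  0.96  0.06] T [-0.   -0.01  0.01] open 0.0496 grip 0.0
shift cm [ -6.48 -12.51   0.09]
```

{"method": "send_rows", "body": {"rows": [[5,[-2.2,-4.2,0],0],[5,[-2.2,-4.2,0],0],[5,[-2.1,-4.1,0],0],[5,[0,0,0],0],[5,[0,0,0],0]]}}

```text
t: 1.98
tool_pos: [0.4689, 0.257, 0.2609]
tool_rot: [0.248, -3.131, -0.001]
contact_force: [0.0, 0.2, 0.0]
opening: 0.0501
grip_force: 0.0
```

```bash
python3 rel.py 0.470 0.2537 0.193; python3 - <<'E'
from h import *
v=[]
for n in('top','scene'):
    im=grab(n);W,D,c=cloud(im)
    # pixel of tab top
    P=np.array([.47,.2537,.215]);d=np.linalg.norm(W-P,axis=-1);i=np.unravel_index(np.nanargmin(d),d.shape) 
    print(n,i)
    a=im['frame'];r,cc=np.clip(i[0],40,340),np.clip(i[1],50,460)
    v.append(cv2.resize(a[r-38:r+38,cc-50:cc+50],(400,304),interpolation=cv2.INTER_CUBIC))
cv2.imwrite('pics/near.png',np.clip(np.hstack(v)[:,:,::-1]*1.5,0,255).astype(np.uint8))
E
```

```text
t 1.98 tcp [0.4689 0.257  0.2609] yaw y 99.04 tilt [-0.001   0.0004] F [0.02 0.17 0.02] T [ 0.01  0.03 -0.04] open 0.0501 grip 0.0
shift cm [-0.06 -0.34  6.79]
top (np.int64(245), np.int64(158))
scene (np.int64(138), np.int64(350))
```

View pics/near.png

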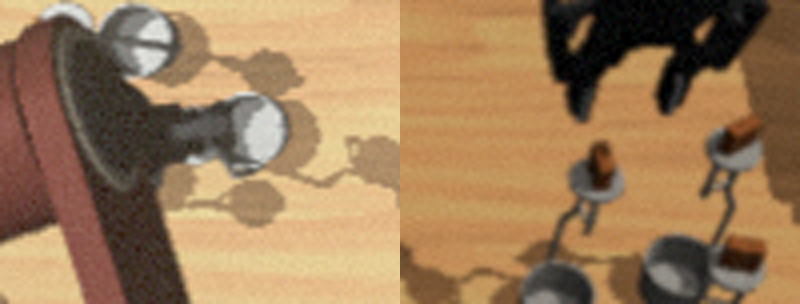

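The fingers straddle the tab: right panel, fingertips (578,110) and (672,100), tab (600,165). The offset matches the perspective plus the 3 mm y error, so I descend in steps.

{"method": "send_rows", "body": {"rows": [[5,[-0.1,-0.35,2],0],[5,[0,0,2],0],[5,[0,0,1.5],0],[5,[0,0,0.8],0],[5,[0,0,0.4],0],[5,[0,0,0],0]]}}

```text
t: 2.82
tool_pos: [0.4711, 0.2529, 0.1944]
tool_rot: [-0.247, 3.132, 0.0]
contact_force: [-0.1, 0.7, -0.1]
opening: 0.0501
grip_force: 0.0
```

```bash
python3 rel.py 0.470 0.2537 0.191
```

```text
t 2.83 tcp [0.4711 0.2529 0.1944] yaw y 99.01 tilt [0.0002 0.0001] F [-0.12  0.73 -0.14] T [0.03 0.   0.01] open 0.0501 grip 0.0
shift cm [0.1  0.09 0.34]
```

{"method": "send_rows", "body": {"rows": [[3,[0,0,0.2],0],[2,[0,0,0],0],[1.0,[0,0,0],0],[0.6,[0,0,0],0],[0.6,[0,0,0],0],[0.6,[0,0,0],0]], "newtons": 40}}

```text
t: 3.58
tool_pos: [0.4712, 0.253, 0.1926]
tool_rot: [-0.247, 3.131, 0.0]
contact_force: [-0.0, -0.3, 1.0]
opening: 0.0108
grip_force: 39.6
```

```bash
python3 rel.py
```

```text
t 3.58 tcp [0.4712 0.253  0.1926] yaw y 99.02 tilt [0.0005 0.0002] F [-0.   -0.29  0.95] T [ 0.11 -0.14  0.03] open 0.0108 grip 39.6
```

{"method": "send_rows", "body": {"rows": [[0.6,[0,0,-0.5],0],[0.6,[0,0,-2],0],[0.6,[0,0,-2.5],0],[0.6,[0,0,-2.5],3],[0.6,[0,0,-2],3],[0.6,[0,0,-0.5],3],[0.6,[0,0,0],0]], "newtons": 60}}

```text
t: 4.45
tool_pos: [0.4714, 0.2531, 0.2942]
tool_rot: [-0.001, 3.139, 0.001]
contact_force: [-0.3, 0.7, -2.4]
opening: 0.0104
grip_force: 61.4
```

```bash
python3 rel.py 0.515 0.0215 0.2926
```

```text
t 4.45 tcp [0.4714 0.2531 0.2942] yaw y 90.05 tilt [0.0023 0.0008] F [-0.29  0.7  -2.42] T [-0.06 -0.02  0.04] open 0.0104 grip 61.4
shift cm [ -4.34 -23.16   0.15]
```

{"method": "send_rows", "body": {"rows": [[0.6,[-0.2,-1.5,0],0],[0.6,[-0.6,-3,0],0],[0.6,[-0.6,-3.5,0],0],[0.6,[-0.6,-3.5,0],0],[0.6,[-0.6,-3.5,0],0],[0.6,[-0.6,-3.5,0],0],[0.6,[-0.6,-3,0],0],[0.6,[-0.5,-1.6,0],0],[0.6,[0,0,0],0],[0.6,[0,0,0],0]]}}

```text
t: 5.7
tool_pos: [0.5139, 0.0225, 0.2921]
tool_rot: [0.002, -3.141, -0.001]
contact_force: [-0.8, -0.0, -1.3]
opening: 0.0102
grip_force: 61.4
```

```bash
python3 rel.py 0.598 0.0215 0.2926; python3 - <<'E'
from h import *
v=[]
for n in('top','scene'):
    im=grab(n);np.save(n+'1.npy',im,allow_pickle=True);W,D,c=cloud(im);z=W[...,2];T=ctrl.get_obs()['tool_pos']
    hsv=cv2.cvtColor(im['frame'],cv2.COLOR_RGB2HSV)
    near=(abs(W[...,0]-T[0])<.05)&(abs(W[...,1]-T[1])<.045)
    for nm,lo,hi in(('collar',.28,.295),('rim',.125,.146),('cup',.10,.146),('hook',.225,.285),('tab',.295,.33)):
        m=near&(z>lo)&(z<hi);p=W[m]
        if len(p)>8:print(n,nm,len(p),np.round(p.mean(0),4),np.round(np.percentile(p,2,0),4),np.round(np.percentile(p,98,0),4))
    r,cc=(190,245) if n=='top' else (185,262)
    v.append(cv2.resize(im['frame'][r-57:r+57,cc-75:cc+75],(400,304),interpolation=cv2.INTER_CUBIC))
cv2.imwrite('pics/near2.png',np.clip(np.hstack(v)[:,:,::-1]*1.5,0,255).astype(np.uint8))
E
```

```text
t 5.7 tcp [0.5139 0.0225 0.2921] yaw y 90.06 tilt [-0.0005  0.0006] F [-0.8  -0.   -1.29] T [ 0.03 -0.06  0.02] open 0.0102 grip 61.4
shift cm [-8.41 -0.11 -0.05]
scene collar 65 [0.5239 0.0198 0.2885] [0.5132 0.0022 0.2847] [0.5322 0.038  0.2944]
scene rim 145 [0.5093 0.0212 0.1347] [ 0.4835 -0.0056  0.126 ] [0.5413 0.0495 0.1418]
scene cup 333 [0.5057 0.0211 0.1204] [ 0.4842 -0.0051  0.1012] [0.5406 0.0476 0.1412]
scene hook 31 [0.5249 0.021  0.26  ] [0.5201 0.0138 0.2402] [0.5284 0.032  0.2847]
scene tab 145 [0.5204 0.0202 0.3123] [0.5023 0.0028 0.297 ] [0.5265 0.0378 0.3288]
```

View pics/near2.png

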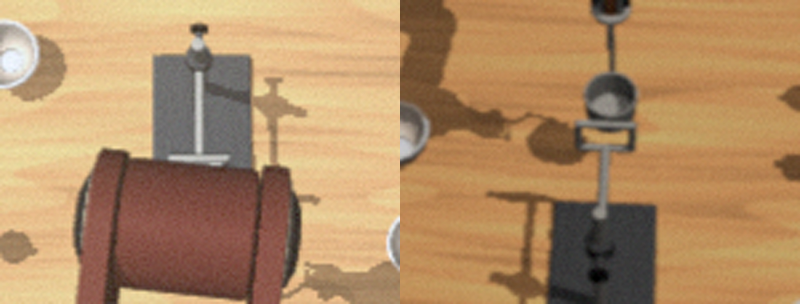

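The dipper hangs straight in the grip: right panel, cup (609,95), right behind the bar (605,125) and below its level. Its x is about 0.513 against the bar's 0.598, and y agrees within 1 mm, so I move in over the bar.

{"method": "send_rows", "body": {"rows": [[0.6,[-1,0,0],0],[0.6,[-1.5,-0.1,0],0],[0.6,[-1.5,0,0],0],[0.6,[-1.5,0,0],0],[0.6,[-1.5,0,0],0],[0.6,[-1,0,0],0],[0.6,[-0.45,0,0],0],[0.6,[0,0,0],0],[0.6,[0,0,0],0]]}}

```text
t: 6.92
tool_pos: [0.5983, 0.021, 0.2924]
tool_rot: [0.0, -3.141, -0.0]
contact_force: [0.3, 0.5, -1.7]
opening: 0.0106
grip_force: 61.4
```

```bash
python3 rel.py 0.5985 0.0215 0.273;  python3 - <<'E'
from h import *
im=grab('scene');W,D,c=cloud(im);z=W[...,2];T=ctrl.get_obs()['tool_pos']
near=(abs(W[...,0]-T[0])<.05)&(abs(W[...,1]-T[1])<.045)
for nm,lo,hi in(('collar',.282,.29),('hook',.232,.28),('bar',.202,.222),('rim',.125,.146)):
    m=near&(z>lo)&(z<hi);p=W[m];print(nm,len(p),np.round(p.mean(0),4),np.round(np.percentile(p,2,0),4),np.round(np.percentile(p,98,0),4))
cv2.imwrite('pics/near3.png',np.clip(cv2.resize(im['frame'][110:240,180:345],(660,520),interpolation=cv2.INTER_CUBIC)[:,:,::-1]*1.5,0,255).astype(np.uint8))
E
```

```text
t 6.92 tcp [0.5983 0.021  0.2924] yaw y 90.01 tilt [-0.0001  0.    ] F [ 0.27  0.54 -1.66] T [-0.03  0.02 -0.01] open 0.0106 grip 61.4
shift cm [-0.02  0.05  1.94]
collar 59 [0.6086 0.0191 0.2877] [5.991e-01 5.000e-04 2.845e-01] [0.6165 0.0368 0.2897]
hook 16 [0.6085 0.0193 0.2551] [0.5909 0.018  0.2357] [0.6115 0.0213 0.2702]
bar 76 [0.5984 0.0197 0.2115] [ 0.593  -0.009   0.2054] [0.6021 0.0487 0.2151]
rim 107 [0.5979 0.0193 0.1358] [ 0.5679 -0.0081  0.1256] [0.6246 0.0477 0.1428]
```

View pics/near3.png

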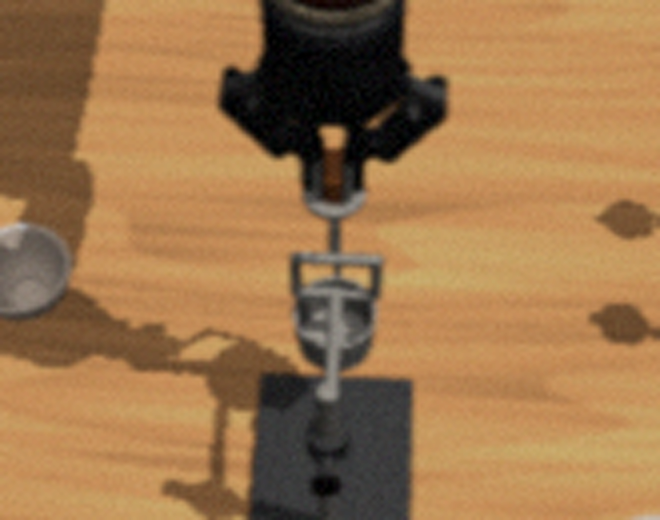

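The hook's nose comes down just past the bar: handle at (335,235) behind the bar (335,260), cup below the loop at (335,320), centred. I add 1 mm in x and lower to just above touch.

{"method": "send_rows", "body": {"rows": [[0.6,[-0.1,0,0.5],0],[0.6,[0,0,0.8],0],[0.6,[0,0,0.5],0],[0.6,[0,0,0.2],0],[0.6,[0,0,0],0],[0.6,[0,0,0],0]]}}

```text
t: 7.72
tool_pos: [0.5997, 0.0209, 0.2727]
tool_rot: [-0.0, 3.141, -0.0]
contact_force: [-0.5, -0.7, -2.0]
opening: 0.0107
grip_force: 61.4
```

```bash
python3 rel.py
```

```text
t 7.72 tcp [0.5997 0.0209 0.2727] yaw y 90.02 tilt [ 0.0006 -0.    ] F [-0.53 -0.69 -1.96] T [ 0.01 -0.    0.03] open 0.0107 grip 61.4
```

{"method": "send_rows", "body": {"rows": [[0.6,[0,0,0.2],0],[0.6,[0,0,0.2],0],[0.6,[0,0,0.2],0],[0.6,[0,0,0],0]]}}

```text
t: 8.22
tool_pos: [0.5995, 0.021, 0.2662]
tool_rot: [0.0, -3.141, -0.0]
contact_force: [0.3, 0.3, -1.6]
opening: 0.011
grip_force: 61.6
```

{"method": "send_rows", "body": {"rows": [[0.6,[0,0,0.2],0],[0.6,[0,0,0.2],0],[0.6,[0,0,0],0]]}}

```text
t: 8.6
tool_pos: [0.5996, 0.021, 0.263]
tool_rot: [-0.0, 3.141, -0.0]
contact_force: [-0.9, -0.3, 2.8]
opening: 0.0107
grip_force: 62.1
```

{"method": "send_rows", "body": {"rows": [[0.6,[0,0,0.2],0],[0.6,[0,0,0.2],0],[0.6,[0,0,0.2],0],[0.6,[0,0,0],0]]}}

```text
t: 9.1
tool_pos: [0.5992, 0.0209, 0.256]
tool_rot: [0.0, -3.141, 0.0]
contact_force: [-3.0, -0.2, 2.9]
opening: 0.0105
grip_force: 62.3
```

{"method": "send_rows", "body": {"rows": [[0.6,[0,0,0.2],0],[0.6,[0,0,0.2],0],[0.6,[0,0,0.2],0],[0.6,[0,0,0],0]]}}

```text
t: 9.6
tool_pos: [0.5988, 0.021, 0.249]
tool_rot: [0.0, -3.139, -0.0]
contact_force: [-3.3, 0.2, 0.6]
opening: 0.0106
grip_force: 61.9
```

```bash
python3 rel.py
```

```text
t 9.6 tcp [0.5988 0.021  0.249 ] yaw y 90.02 tilt [-0.0028  0.0001] F [-3.33  0.19  0.63] T [0.01 0.82 0.03] open 0.0106 grip 61.9
```

{"method": "send_rows", "body": {"rows": [[0.6,[0,0,0.2],0],[0.6,[0,0,0.2],0],[0.6,[0,0,0],0]]}}

```text
t: 9.98
tool_pos: [0.5989, 0.021, 0.2453]
tool_rot: [0.0, -3.139, -0.0]
contact_force: [-3.9, 0.2, -0.5]
opening: 0.0103
grip_force: 61.7
```

{"method": "send_rows", "body": {"rows": [[0.6,[0,0,0.2],0],[0.6,[0,0,0.1],0],[0.6,[0,0,0],0]]}}

```text
t: 10.35
tool_pos: [0.5989, 0.021, 0.2423]
tool_rot: [0.0, -3.139, -0.0]
contact_force: [-4.5, -0.9, -3.2]
opening: 0.0107
grip_force: 61.5
```

```bash
python3 rel.py
```

```text
t 10.35 tcp [0.5989 0.021  0.2423] yaw y 90.02 tilt [-0.0022  0.0001] F [-4.46 -0.91 -3.25] T [-0.04  0.96 -0.  ] open 0.0107 grip 61.5
```

{"method": "send_rows", "body": {"rows": [[0.6,[0,0,0.2],0],[0.6,[0,0,0],0]]}}

```text
t: 10.6
tool_pos: [0.6006, 0.0209, 0.2413]
tool_rot: [-0.0, 3.139, 0.0]
contact_force: [-0.0, -0.7, -2.1]
opening: 0.0106
grip_force: 61.4
```

{"method": "send_rows", "body": {"rows": [[0.6,[0,0,0.1],0],[0.6,[0,0,0],0]]}}

```text
t: 10.85
tool_pos: [0.6001, 0.0209, 0.2407]
tool_rot: [-0.0, 3.14, -0.0]
contact_force: [0.2, -0.8, -1.9]
opening: 0.0104
grip_force: 61.4
```

```bash
python3 rel.py
```

```text
t 10.85 tcp [0.6001 0.0209 0.2407] yaw y 90.01 tilt [ 0.0016 -0.    ] F [ 0.2  -0.76 -1.94] T [-0.01  0.01  0.02] open 0.0104 grip 61.4
```

{"method": "send_rows", "body": {"rows": [[0.6,[0,0,0],0],[0.6,[0,0,-0.2],0],[0.6,[0,0,-0.2],0],[0.6,[0,0,-0.2],0],[0.6,[0,0,-0.2],0],[0.6,[0,0,-0.1],0],[0.6,[0,0,0],0]]}}

```text
t: 11.72
tool_pos: [0.5996, 0.0209, 0.2494]
tool_rot: [-0.0, 3.141, -0.0]
contact_force: [-0.1, -0.8, -1.9]
opening: 0.0106
grip_force: 61.4
```

{"method": "send_rows", "body": {"rows": [[0.6,[0,0,-0.1],0],[0.6,[0,0,-0.1],0],[0.6,[0,0,0],0]]}}

```text
t: 12.1
tool_pos: [0.5996, 0.021, 0.2515]
tool_rot: [-0.0, 3.141, -0.0]
contact_force: [0.3, 0.0, -2.5]
opening: 0.0105
grip_force: 61.4
```

{"method": "send_rows", "body": {"rows": [[0.6,[0,0,-0.1],0],[0.6,[0,0,0],0],[0.6,[0,0,0],0]]}}

```text
t: 12.48
tool_pos: [0.5995, 0.0209, 0.2523]
tool_rot: [0.0, -3.142, 0.0]
contact_force: [1.0, 0.3, -1.6]
opening: 0.0107
grip_force: 61.4
```

```bash
python3 rel.py
```

```text
t 12.47 tcp [0.5995 0.0209 0.2523] yaw y 90.01 tilt [-0. -0.] F [ 0.96  0.31 -1.63] T [ 0.04 -0.05 -0.02] open 0.0107 grip 61.4
```

{"method": "send_rows", "body": {"rows": [[0.6,[0,0,-0.1],0],[0.6,[0,0,0],0],[0.6,[0,0,0],0]]}}

```text
t: 12.85
tool_pos: [0.5996, 0.021, 0.2533]
tool_rot: [-0.0, 3.142, 0.0]
contact_force: [-0.3, 0.3, -1.6]
opening: 0.0109
grip_force: 61.4
```

{"method": "send_rows", "body": {"rows": [[0.6,[0,0,-0.05],0],[0.6,[0,0,0],0],[0.6,[0,0,0],0]]}}

```text
t: 13.22
tool_pos: [0.5995, 0.021, 0.2538]
tool_rot: [0.0, -3.142, 0.0]
contact_force: [0.3, 0.3, -2.8]
opening: 0.0105
grip_force: 61.4
```

{"method": "send_rows", "body": {"rows": [[0.6,[0,0,-0.05],0],[0.6,[0,0,0],0],[0.6,[0,0,0],0]]}}

```text
t: 13.6
tool_pos: [0.5996, 0.0209, 0.2543]
tool_rot: [-0.0, 3.142, -0.0]
contact_force: [0.4, 0.3, -1.6]
opening: 0.0106
grip_force: 61.4
```

{"method": "send_rows", "body": {"rows": [[0.6,[0,0,-0.05],0],[0.6,[0,0,0],0],[0.6,[0,0,0],0]]}}

```text
t: 13.98
tool_pos: [0.5995, 0.0209, 0.2546]
tool_rot: [0.0, -3.141, -0.0]
contact_force: [0.6, -0.1, -3.1]
opening: 0.0109
grip_force: 61.3
```

{"method": "send_rows", "body": {"rows": [[0.6,[0,0,-0.05],0],[0.6,[0,0,0],0],[0.6,[0,0,0],0]]}}

```text
t: 14.35
tool_pos: [0.5994, 0.021, 0.2548]
tool_rot: [0.0, -3.141, -0.0]
contact_force: [0.5, 0.0, -4.8]
opening: 0.0108
grip_force: 61.1
```

```bash
python3 rel.py
```

```text
t 14.35 tcp [0.5994 0.021  0.2548] yaw y 90.01 tilt [-0.0006  0.0001] F [ 0.45  0.04 -4.81] T [-0.01 -0.17 -0.03] open 0.0108 grip 61.1
```

Contact, about 3 N net. I'll pull a little more for margin.

{"method": "send_rows", "body": {"rows": [[0.6,[0,0,-0.05],0],[0.6,[0,0,0],0],[0.6,[0,0,0],0]]}}

```text
t: 14.72
tool_pos: [0.5993, 0.021, 0.2551]
tool_rot: [0.0, -3.141, -0.0]
contact_force: [1.7, 0.2, -9.4]
opening: 0.011
grip_force: 60.6
```

{"method": "send_rows", "body": {"rows": [[0.6,[0,0,-0.05],0],[0.6,[0,0,0],0],[0.6,[0,0,0],0]]}}

```text
t: 15.1
tool_pos: [0.5993, 0.021, 0.2554]
tool_rot: [0.0, -3.14, -0.0]
contact_force: [1.9, 0.0, -13.7]
opening: 0.0111
grip_force: 60.0
```

The gate held at about 12 N net. Now I lower it to seat the bow.

{"method": "send_rows", "body": {"rows": [[0.6,[0,0,0.2],0],[0.6,[0,0,0.4],0],[0.6,[0,0,0.4],0],[0.6,[0,0,0.4],0],[0.6,[0,0,0.2],0],[0.6,[0,0,0],0],[0.6,[0,0,0],0]]}}

```text
t: 15.98
tool_pos: [0.5996, 0.0209, 0.2405]
tool_rot: [-0.0, 3.141, -0.0]
contact_force: [-0.2, -0.3, -1.8]
opening: 0.0107
grip_force: 61.2
```

{"method": "send_rows", "body": {"rows": [[0.6,[0,0,0.1],0],[0.6,[0,0,0],0],[0.6,[0,0,0],0]]}}

```text
t: 16.35
tool_pos: [0.5995, 0.021, 0.2393]
tool_rot: [0.0, -3.142, -0.0]
contact_force: [0.2, -0.3, -2.4]
opening: 0.0101
grip_force: 61.2
```

{"method": "send_rows", "body": {"rows": [[0.6,[0,0,0.05],0],[0.6,[0,0,0],0],[0.6,[0,0,0],0]]}}

```text
t: 16.73
tool_pos: [0.5995, 0.0209, 0.2388]
tool_rot: [-0.0, 3.142, 0.0]
contact_force: [0.3, -0.7, -2.1]
opening: 0.0108
grip_force: 61.2
```

{"method": "send_rows", "body": {"rows": [[0.6,[0,0,0.1],0],[0.6,[0,0,0],0],[0.6,[0,0,0],0]]}}

```text
t: 17.1
tool_pos: [0.5995, 0.0209, 0.2378]
tool_rot: [0.0, -3.142, 0.0]
contact_force: [-0.4, -0.1, -1.6]
opening: 0.0106
grip_force: 61.2
```

{"method": "send_rows", "body": {"rows": [[0.6,[0,0,0.05],0],[0.6,[0,0,0],0],[0.6,[0,0,0],0]]}}

```text
t: 17.48
tool_pos: [0.5996, 0.0209, 0.2373]
tool_rot: [-0.0, 3.142, -0.0]
contact_force: [0.6, 0.2, -2.7]
opening: 0.0106
grip_force: 61.2
```

{"method": "send_rows", "body": {"rows": [[0.6,[0,0,0.05],0],[0.6,[0,0,0],0],[0.6,[0,0,0],0]]}}

```text
t: 17.85
tool_pos: [0.5996, 0.0209, 0.2368]
tool_rot: [0.0, -3.142, -0.0]
contact_force: [-0.3, 0.5, -2.7]
opening: 0.0104
grip_force: 61.2
```

{"method": "send_rows", "body": {"rows": [[0.6,[0,0,0.05],0],[0.6,[0,0,0],0],[0.6,[0,0,0],0]]}}

```text
t: 18.23
tool_pos: [0.5996, 0.021, 0.2363]
tool_rot: [-0.0, 3.142, -0.0]
contact_force: [0.7, -0.5, -1.8]
opening: 0.0105
grip_force: 61.4
```

{"method": "send_rows", "body": {"rows": [[0.6,[0,0,0.05],0],[0.6,[0,0,0],0],[0.6,[0,0,0],0]]}}

```text
t: 18.6
tool_pos: [0.5996, 0.0209, 0.2362]
tool_rot: [-0.0, 3.141, -0.0]
contact_force: [-1.0, -0.1, 1.6]
opening: 0.0105
grip_force: 61.7
```

```bash
python3 rel.py
```

```text
t 18.6 tcp [0.5996 0.0209 0.2362] yaw y 90.01 tilt [ 0.0003 -0.    ] F [-0.99 -0.06  1.56] T [-0.01  0.18  0.  ] open 0.0105 grip 61.7
```

{"method": "send_rows", "body": {"rows": [[0.6,[0,0,0],0],[1.1,[0,0,0],0],[1.3,[0,0,0],0],[1.6,[0,0,0],0],[2.2,[0,0,0],0],[3.5,[0,0,0],0],[5,[0,0,0],0],[5,[0,0,0],0]], "newtons": 20}}

```text
t: 19.6
tool_pos: [0.5996, 0.0209, 0.2358]
tool_rot: [-0.0, 3.142, 0.0]
contact_force: [-0.4, 0.4, 0.0]
opening: 0.0499
grip_force: 0.0
```

{"method": "send_rows", "body": {"rows": [[5,[0,0,-0.5],0],[5,[0,0,-1],0],[5,[0,0,-2],0],[5,[0,0,-3],0],[5,[0,0,-3],0],[5,[0,0,-2],0],[5,[0,0,0],0],[5,[0,0,0],0],[5,[0,0,0],0],[5,[0,0,0],0]]}}

```text
t: 20.85
tool_pos: [0.5992, 0.021, 0.3495]
tool_rot: [0.0, -3.139, -0.0]
contact_force: [0.1, 0.4, -0.3]
opening: 0.0502
grip_force: 0.0
```

```bash
python3 rel.py; python3 - <<'E'
from h import *
im=grab('scene');W,D,c=cloud(im);z=W[...,2]
near=(abs(W[...,0]-.598)<.06)&(abs(W[...,1]-.021)<.06)
for nm,lo,hi in(('tab',.242,.28),('collar',.225,.238),('rim',.06,.09)):
    m=near&(z>lo)&(z<hi);p=W[m];print(nm,len(p),np.round(p.mean(0),4),np.round(np.percentile(p,2,0),4),np.round(np.percentile(p,98,0),4))
cv2.imwrite('pics/end.png',np.clip(cv2.resize(im['frame'][110:270,160:360],(750,600),interpolation=cv2.INTER_CUBIC)[:,:,::-1]*1.5,0,255).astype(np.uint8))
E
```

```text
t 20.85 tcp [0.5992 0.021  0.3495] yaw y 90.02 tilt [-0.0021  0.0002] F [ 0.14  0.36 -0.27] T [ 0.01 -0.01  0.08] open 0.0502 grip 0.0
tab 57 [0.6021 0.0187 0.2555] [0.5875 0.0128 0.2426] [0.6117 0.0246 0.2608]
collar 120 [0.602  0.0194 0.2322] [0.5834 0.0014 0.2284] [0.6176 0.0369 0.237 ]
rim 151 [0.597  0.0194 0.0749] [ 0.5715 -0.0092  0.0604] [0.6275 0.0463 0.0849]
```

View pics/end.png

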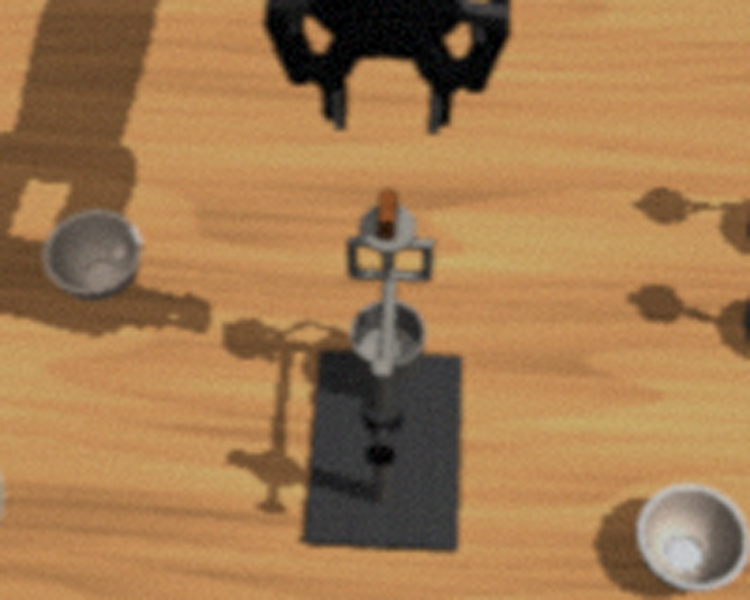

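The dipper hangs upright on the bar: tab (388,215), bar (390,240), cup (388,335). The gripper is clear above it at y≈120. I'll let any swing settle, then hand in.

{"method": "send_rows", "body": {"rows": [[5,[0,0,0],0],[5,[0,0,0],0],[5,[0,0,0],0],[5,[0,0,0],0],[5,[0,0,0],0],[5,[0,0,0],0],[5,[0,0,0],0],[5,[0,0,0],0],[5,[0,0,0],0],[5,[0,0,0],0]]}}

```text
t: 22.15
tool_pos: [0.5995, 0.0209, 0.3508]
tool_rot: [0.0, -3.142, 0.0]
contact_force: [-0.4, -0.1, 0.3]
opening: 0.0497
grip_force: 0.0
```

```bash
python3 -c "
from station import ctrl
print(ctrl.finish_job())"
```

```text
the job is handed in; nothing more can be done
None
```

I clipped the dipper onto the eye, tugged it up against the shut gate (about 12 N, and the gate held) and left it hanging free, then handed the job in at about 22 s; no verdict was returned.

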